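Load a claw cleat under the spring flap of the sharpening holder

ROBOT

A 6-joint arm with a two-finger parallel gripper is mounted at the origin on the work surface. World frame = base frame: x ahead of the robot, y to its left, z up, the work surface at z = 0. Lengths are in m, angles in rad, forces in N, time in s.
With the tool pointing down it reaches from about 0.425 to 0.95 m from the base axis. Payload 3.5 kg.
Tool frame: the origin (TCP) lies at the very end of the fingers, on their centre line; the grasp point (between the pads) lies behind it (ctrl.grasp_offset is the z of the grasp point in the tool frame, in m); z points along the fingers, x is the direction in which the jaws open and shut, and the axes are right-handed (so a half turn about z gives the same grasp; the last joint's range is limited). The gripper opens to 85 mm and grips with 20 to 120 N. Pads are 22 mm wide; open, the fingers measure 114 mm over their backs; the gripper's body (76 mm by 85 mm) begins 54 mm behind the grasp point. The pads swing forward as they close: fully open they stand 13 mm farther back than shut.
Start: joints at [1.082, 0.286, 1.577, -0, 1.279, -0.15], TCP at [0.224, 0.637, 0.231] pointing down, gripper open.
Joint ranges: [-2.77, 2.77], [-0.9, 2.22], [0.21, 2.48], [-1.53, 4.67], [0.24, 2.81], [-2.84, 2.84]. Speed limits (rad/s): [2.79, 2.79, 3.14, 3.14, 3.14, 3.14].

INTERFACE

Orientations are given as a unit quaternion [x, y, z, w].
In Python, from plant import ctrl gives the robot as it stands.
- The arm moves only by the shell command python3 -m jog 'ROWS' [FORCE]. ROWS is JSON, a list of rows, each an object with "grip": the closure, from 0 (fully open) to 1 (shut); "xyz": the shift along the tool's x, y, z in m, a list of three; "dr": the turn, a rotation vector about the tool's x, y, z in rad, a list of three. A call has 1 to 12 rows; each row is the pose to reach, as a shift and turn from the pose commanded when the call began, along the tool's axes at that moment; what a row does not reach only later rows make up. A row lasts 1/12 s, in which the tool goes at most 41.7 mm and 7.16 degrees, less where a joint would pass 70% of its speed; a pose out of reach is approached as far as the arm can. A call with a gripper value outside its range is refused whole. The fingers move at their own pace and stop on an object; FORCE is the grip in N (left out, the last holds). Time passes only in rows, so rows that repeat a pose let the fingers close. It gives the time, the measured TCP pose, the force and the opening at its end, in the units of the state.
- ctrl.get_state(): the state, without advancing time (a new reading comes with each control period).
- ctrl.read_camera(name): name is "side" or "top"; returns the picture (480x640x3 uint8, red, green, blue); there is no depth.
- ctrl.get_calibration(name): a dict with "mtx" (3x3 intrinsics, pixels), "R" (3x3) and "t" (3): a world point X has camera coordinates R X + t. Camera axes: x right, y down, z forward; pixel columns grow to the right and rows downward; lengths in m; the calibration is good to about 2 mm. A picture is of the moment at which its call begins. get_calibration takes no time and is no camera call.
- ctrl.sign_off(): hands the job in, once; it reports no verdict.
The state is a dict: "time": time; "qpos": joint angles; "dq": joint speeds; "joint_efforts": joint torques, N m; "eef_pos": TCP position; "tcp_rot": TCP orientation; "contact_force": force on the tool from outside, world axes, zero at the start; "wrist_torque": the same for the moment, N m; "opening": opening from 0.0 (shut) to 1.0 (fully open).
Only numpy, scipy, OpenCV 4.12 (cv2) and the standard library are available. Lean on these libraries where they do the work, as an engineer would, in place of code of your own. Each camera call takes 0.05 s, during which the arm holds its last target.

TASK

Load the steel claw cleat that lies in the track of the sharpening holder so that it is ready for the grinder: press the flap's long thumb plate down with one fingertip to hold the spring flap open, and with the other fingertip push the cleat by its heel along the track and under the open flap until it stops against the pin. Then let the flap close onto the cleat so that its spring holds it, and take the hand away. Only touch and push: do not pick up or lift the cleat, and leave the other things on the bench where they are.

Things in the scene. Friction and masses are not known exactly. Their poses are not given: they have to be found in the camera images.
- holder: Steel sharpening holder screwed to the bench. Frame: origin on the bench top, on the track's centreline, under the flap's front edge; x = loading direction, y = towards the thumb plate, z up. Base 8 mm high, x -172 to 78, y -34 to 88 mm. Track along x from -160 to 74 mm: floor 20 mm above the bench, 40 mm wide between ribs 4 mm thick, 6 mm high. The flap covers x 0 to 44.
- pin (a point): Foot of the stop pin's near face, on the track floor (holder x 46, y 0, z 20 mm). The pin is 10 x 10 mm, 20 mm tall. With the cleat home against it, the cleat's origin is at x 14, y 0, z 20 mm in the holder's frame, and its heel's rear face at x -18.
- hinge (a point): Point on the axis of the flap's hinge rod at the flap's front edge (holder x 0, y 30, z 28 mm). The rod, 8 mm thick, lies along x from -162 to 58 mm, between end posts 36 mm high at x -166 and 62. Flap and thumb plate are one rocker about it: pressing the plate down raises the flap on the other side of the rod.
- flap (a joint): Hinge of the aluminium spring flap, rad: 0 = shut and empty (its front edge blocks the track), about 0.13 = shut onto the cleat's plate, 0.6 = as far open as it goes; from 0.35 on there is ample room for the cleat. The spring (0.23 N m/rad, 0.12 N m when shut) needs about 5 to 8 N on the thumb plate and shuts the flap at once when let go.
- plate (a point): Point on the top face of the thumb plate (turns with it) at holder x -80 mm, 32 mm out from the hinge axis: a smooth strip 4 mm thick, holder x -160 to 10, reaching 52 mm out from the rod, away from the track. Shut, it slopes up outwards by 0.45 rad; at joint 0.45 it is level, top 30 mm above the bench. Press anywhere along it, best 25 to 45 mm out (62 mm across from the track's centreline), and slide.
- cleat: Dark steel claw cleat lying in the track, 0.2 kg, 86 x 36 mm. Origin at the centre of its plate's underside; x points to its claws. Plate x -32 to 32 mm, 8 mm thick; two flat claws reach on to x 54, the 14 mm gap between them takes the stop pin so that the plate's front edge meets it; upright heel lug x -32 to -24, 28 mm wide, top 30 mm above the underside, stays outside the flap.
- heel (a point): Point on the rear face of the cleat's heel lug, on its centreline, 20 mm above the cleat's underside: the face to push on.
- spare_cleat: A second cleat of the same shape, lying on the bench beyond the holder; leave it. Origin at the centre of its plate's underside.
- spacer: Faded orange plastic spacer ring, 40 mm across, 18 mm high, on the bench; leave it. Origin at the centre of its underside.
- tension_knob: Brass tension knob, 36 mm across, 28 mm high, on the bench; leave it. Origin at the centre of its underside.
- frame_tip: Blue aluminium frame tip, 112 mm long, 22 mm high, lying on the bench on the thumb plate's side of the holder; leave it. Origin under its middle.
- screwdriver: Screwdriver lying on the bench; leave it.
- wrench: Wrench lying on the bench; leave it.
- oil_bottle: Grey bottle, 52 mm across, 110 mm high, standing at the back; leave it. Origin at the centre of its underside.
Mind the look-alikes: they are no part of the job. Leave any orange, pink or turquoise look-alike of the cleat alone.

How it is judged:
By the outcome, as a careful person would: the job done as asked, in the order asked, and still so for the second after the job is handed in, with the robot touching nothing.
It also fails if it takes over 35 s, if anything falls off the work surface, if the arm or the gripper's body presses on something with over 40 N, if the wrist force passes 120 N, or if a joint passes its speed limit or range.

## Working session

There is one attempt and no reset: what is moved stays moved. The work goes in short steps, Python scripts to look and compute and a shell command to move; the robot and the scene stay as the last step left them, time stands still between calls to the robot, and variables do not carry over. Pictures are saved under pics/ and viewed, and the job is handed in when it is done.

```bash
ls; mkdir -p pics; python3 - <<'E'
from plant import ctrl
import cv2
for n in("side","top"):
    cv2.imwrite(f"pics/{n}0.png",ctrl.read_camera(n)[:,:,::-1])
    c=ctrl.get_calibration(n);print(n,c)
print(ctrl.get_state(),ctrl.grasp_offset)
E
```

```text
pics
side {'mtx': array([[506.18128736,   0.        , 319.7171933 ],
       [  0.        , 506.18128736, 238.96727344],
       [  0.        ,   0.        ,   1.        ]]), 'R': array([[ 0.99284906, -0.11695619, -0.02391624],
       [-0.0772439 , -0.47666045, -0.87568727],
       [ 0.09101712,  0.87127267, -0.48228603]]), 't': array([-0.56670191,  0.13212036,  0.96427745])}
top {'mtx': array([[623.43287287,   0.        , 316.55063737],
       [  0.        , 623.43287287, 260.67480383],
       [  0.        ,   0.        ,   1.        ]]), 'R': array([[ 0.00857136, -0.99995409,  0.0042837 ],
       [-0.9817332 , -0.00922929, -0.19003882],
       [ 0.19006963, -0.00257656, -0.98176723]]), 't': array([0.03187555, 0.54785331, 1.20203356])}
{'time': 0.1, 'qpos': array([ 1.08196294e+00,  2.87128614e-01,  1.57802046e+00,  7.41336840e-06,
        1.27861075e+00, -1.49995053e-01]), 'dq': array([-0.00077496, -0.00214139, -0.00278794, -0.0006269 ,  0.00186083,
       -0.00024521]), 'joint_efforts': array([ 1.17101135e-03, -4.07292974e+01, -2.93701154e+01, -1.57016852e-04,
        3.38872662e-03, -1.88037353e-05]), 'eef_pos': array([0.22405069, 0.63610379, 0.23005663]), 'tcp_rot': array([ 8.16208355e-01,  5.77756651e-01, -9.69646228e-04,  4.83686295e-04]), 'contact_force': array([-0.38367496,  0.51633496, -0.01820378]), 'wrist_torque': array([ 0.01958302,  0.03446985, -0.06150701]), 'opening': 1.0015020689051395} -0.0187
```

View pics/side0.png

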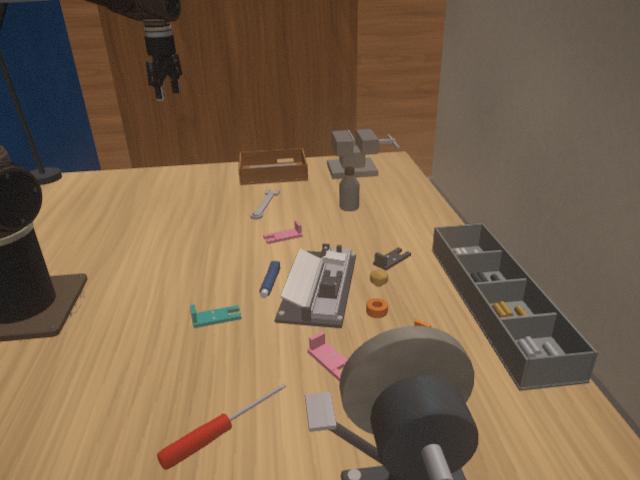

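View pics/top0.png

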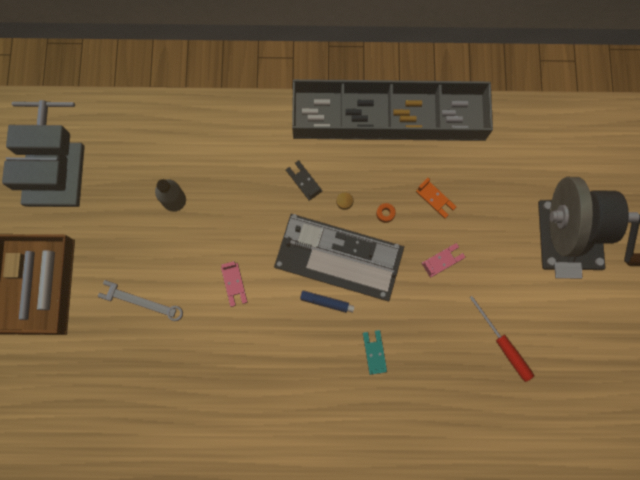

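```bash
python3 - <<'E'
import cv2
a=cv2.imread("pics/top0.png")[200:310,260:420];cv2.imwrite("pics/top0c.png",cv2.resize(a,None,fx=5,fy=5,interpolation=cv2.INTER_CUBIC))
a=cv2.imread("pics/side0.png")[235:330,265:370];cv2.imwrite("pics/side0c.png",cv2.resize(a,None,fx=6,fy=6,interpolation=cv2.INTER_CUBIC))
E
```

```text
(no output)
```

View pics/top0c.png

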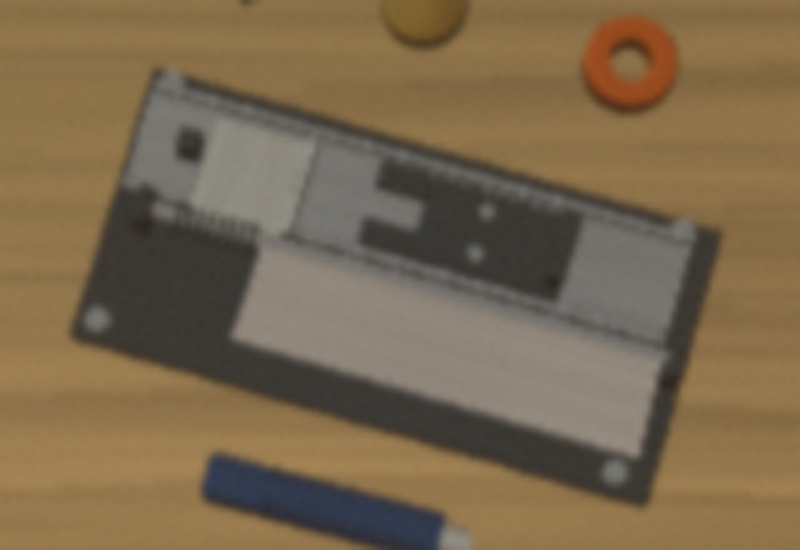

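View pics/side0c.png

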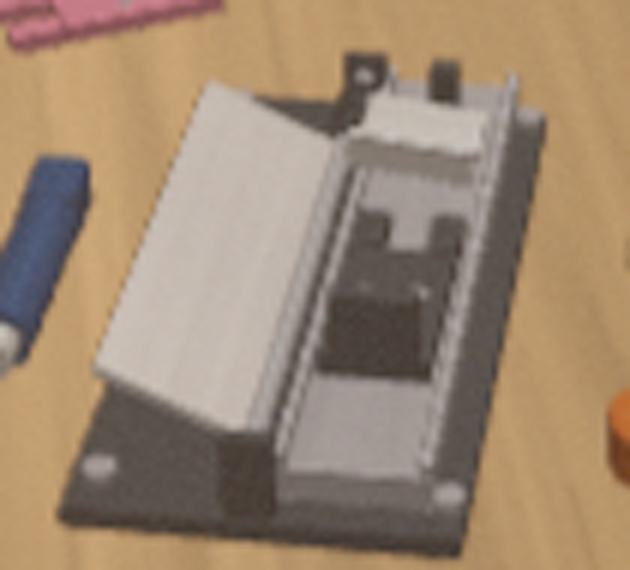

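```bash
cat > h.py <<'E'
import numpy as np
from plant import ctrl
from scipy.optimize import least_squares
from scipy.spatial.transform import Rotation as Ro
C={n:ctrl.get_calibration(n) for n in("side","top")}
def proj(n,X):
    c=C[n];p=np.atleast_2d(X)@c["R"].T+c["t"];p=p@c["mtx"].T;return p[:,:2]/p[:,2:]
def back(n,uv,z):
    c=C[n];d=c["R"].T@np.linalg.solve(c["mtx"],[uv[0],uv[1],1]);o=-c["R"].T@c["t"];return o+d*(z-o[2])/d[2]
E
python3 - <<'E'
from h import *
H=np.array([[78,-34,8],[-172,-34,8],[-172,88,8],[78,88,8]])/1e3
top=np.array([[155,68],[722,230],[647,507],[72,338]])/5+[260,200]
side_=np.array([[545,118],[465,550],[60,520]])/6+[265,235]
def W(p,X):
    c,s=np.cos(p[2]),np.sin(p[2]);return X@np.array([[c,-s,0],[s,c,0],[0,0,1]]).T+[p[0],p[1],0]
for w in ((1,0),(0,1),(1,1)):
    f=lambda p:np.r_[w[0]*(proj("top",W(p,H))-top).ravel(),w[1]*(proj("side",W(p,H[:3]))-side_).ravel()]
    r=least_squares(f,[.5,0,1.5]);print(w,r.x,np.round(r.fun,1))
    if w==(1,1):p=r.x
np.save("p.npy",p)
T=lambda X:(X-[p[0],p[1],0])@np.array([[np.cos(p[2]),-np.sin(p[2]),0],[np.sin(p[2]),np.cos(p[2]),0],[0,0,1]])
for n,uv,z in(("top",(580,212),.028),("top",(556,300),.028),("top",(378,158),.028),("top",(360,240),.028)):
    X=back(n,np.array(uv)/5+[260,200],z);print(uv,X,T(X)*1e3)
print("heel bottom/top side",*[T(back("side",np.array(q)/6+[265,235],z))*1e3 for q,z in(((318,370),.02),((432,380),.02),((332,290),.05),((420,300),.05))])
print("plate outer corners",T(back("top",np.array((640,457))/5+[260,200],.051))*1e3,T(back("top",np.array((232,340))/5+[260,200],.051))*1e3)
s=ctrl.get_state();print(s["eef_pos"],Ro.from_quat(s["tcp_rot"]).as_matrix())
print("hx dir",np.cos(p[2]),np.sin(p[2]))
E
```

```text
(1, 0) [0.60364602 0.02643998 1.29312251] [-0.2 -0.3  0.5  0.   0.4  0.1 -0.7  0.1 -0.  -0.  -0.  -0.  -0.  -0. ]
(0, 1) [0.60650639 0.02032769 1.30095964] [ 0.  -0.   0.  -0.   0.  -0.   0.  -0.   0.1 -0.5  0.4  0.3 -0.5 -0.1]
(1, 1) [0.6051559  0.02495401 1.29939731] [ 0.3 -0.8  1.3 -1.2  1.5 -1.   0.3 -0.3 -0.9 -1.5 -0.9 -1.3 -1.5 -1.7]
(580, 212) [ 0.59186831 -0.08568607  0.028     ] [-110.15242204  -16.85911535   28.        ]
(556, 300) [ 0.55474791 -0.07547198  0.028     ] [-110.26341577   21.64074403   28.        ]
(378, 158) [ 0.61398764 -0.00219681  0.028     ] [-23.78940585 -15.78704651  28.        ]
(360, 240) [0.57918181 0.00512589 0.028     ] [-26.06546287  19.70784676  28.        ]
heel bottom/top side [-108.62953931   17.45784331   20.        ] [-109.63048266  -18.21168084   20.        ] [-108.45362157   12.3902983    50.        ] [-110.65104785  -14.90601794   50.        ]
plate outer corners [-158.29973587   78.91993181   51.        ] [11.49510663 78.46849638 51.        ]
[0.22405069 0.63610379 0.23005663] [[ 3.32392625e-01  9.43140549e-01 -1.02396076e-03]
 [ 9.43138673e-01 -3.32394038e-01 -1.91001670e-03]
 [-2.14177265e-03 -3.30861523e-04 -9.99997652e-01]]
hx dir 0.2680795028192554 0.9633967926914542
```

```bash
cat >> h.py <<'E'
HP=np.array([.605,.0235,1.297])
Rh=Ro.from_euler("z",HP[2]).as_matrix()
def w(x,y,z): return Rh@np.array([x,y,z])/1e3+[HP[0],HP[1],0]
def plan(x,y,z):
    s=ctrl.get_state();R=Ro.from_quat(s["tcp_rot"]).as_matrix();h=Rh.T@(s["eef_pos"]-[HP[0],HP[1],0])
    Rg=np.c_[-Rh[:,1],-Rh[:,0],[0,0,-1]]
    print("t",s["time"],"holder mm",np.round(h*1e3,1),"F",np.round(Rh.T@s["contact_force"],1),"open",s["opening"])
    print("xyz",np.round(R.T@(w(x,y,z)-s["eef_pos"]),4),"dr",np.round(Ro.from_matrix(R.T@Rg).as_rotvec(),4))
E
python3 -c "
from h import *
plan(-130,31,110)"
```

```text
t 0.1 holder mm [486.8 532.4 230.1] F [ 0.4  0.5 -0. ] open 1.0015020689051395
xyz [-0.5826  0.5405  0.1211] dr [1.3000e-03 2.0000e-03 1.5058e+00]
```

```bash
G='"grip":0.43'; python3 -m jog '[{"grip":0.43,"xyz":[-0.583,0.540,0.05],"dr":[0,0,1.506]},{"grip":0.43,"xyz":[-0.583,0.540,0.05],"dr":[0,0,1.506]},{"grip":0.43,"xyz":[-0.583,0.540,0.05],"dr":[0,0,1.506]},{"grip":0.43,"xyz":[-0.583,0.540,0.05],"dr":[0,0,1.506]},{"grip":0.43,"xyz":[-0.583,0.540,0.05],"dr":[0,0,1.506]},{"grip":0.43,"xyz":[-0.583,0.540,0.05],"dr":[0,0,1.506]},{"grip":0.43,"xyz":[-0.583,0.540,0.05],"dr":[0,0,1.506]},{"grip":0.43,"xyz":[-0.583,0.540,0.05],"dr":[0,0,1.506]},{"grip":0.43,"xyz":[-0.583,0.540,0.05],"dr":[0,0,1.506]},{"grip":0.43,"xyz":[-0.583,0.540,0.05],"dr":[0,0,1.506]},{"grip":0.43,"xyz":[-0.583,0.540,0.05],"dr":[0,0,1.506]},{"grip":0.43,"xyz":[-0.583,0.540,0.05],"dr":[0,0,1.506]}]' 40
python3 -c "
from h import *
plan(-130,31,110)"
```

```text
time: 1.1
eef_pos: [0.4224, 0.1767, 0.1996]
tcp_rot: [0.991, -0.137, -0.0, -0.0]
contact_force: [1.3, 0.4, -0.4]
opening: 0.57
t 1.1 holder mm [ 98.2 217.2 199.6] F [ 0.7 -1.2 -0.4] open 0.5701852570039464
xyz [0.1862 0.2281 0.0896] dr [-0.      0.     -0.0002]
```

```bash
python3 -m jog '[{"grip":0.43,"xyz":[0.186,0.228,0.03],"dr":[0,0,0]},{"grip":0.43,"xyz":[0.186,0.228,0.03],"dr":[0,0,0]},{"grip":0.43,"xyz":[0.186,0.228,0.03],"dr":[0,0,0]},{"grip":0.43,"xyz":[0.186,0.228,0.06],"dr":[0,0,0]},{"grip":0.43,"xyz":[0.186,0.228,0.09],"dr":[0,0,0]},{"grip":0.43,"xyz":[0.186,0.228,0.09],"dr":[0,0,0]},{"grip":0.43,"xyz":[0.186,0.228,0.09],"dr":[0,0,0]},{"grip":0.43,"xyz":[0.186,0.228,0.09],"dr":[0,0,0]},{"grip":0.43,"xyz":[0.186,0.228,0.09],"dr":[0,0,0]},{"grip":0.43,"xyz":[0.186,0.228,0.09],"dr":[0,0,0]}]'
python3 -c "
from h import *
plan(-130,31,110)
import cv2
for n,(a,b,c,d),k in(('top',(180,330,250,450),4),('side',(140,340,230,420),4)):
    cv2.imwrite(f'pics/{n}1.png',cv2.resize(ctrl.read_camera(n)[a:b,c:d,::-1],None,fx=k,fy=k,interpolation=cv2.INTER_CUBIC)[:600,:800])
"
```

```text
time: 1.93
eef_pos: [0.5407, -0.091, 0.1087]
tcp_rot: [0.991, -0.135, -0.001, -0.0]
contact_force: [-1.1, 0.6, 0.3]
opening: 0.568
t 1.9333 holder mm [-127.6   30.9  108.7] F [0.3 1.2 0.3] open 0.568045947148309
xyz [-0.0001  0.0024 -0.0013] dr [-0.0005  0.003   0.0037]
```

View pics/side1.png

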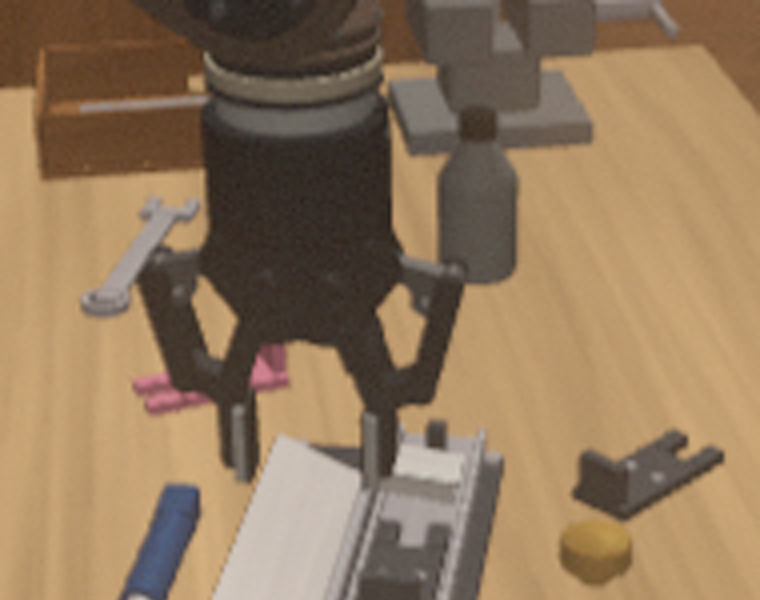

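View pics/top1.png

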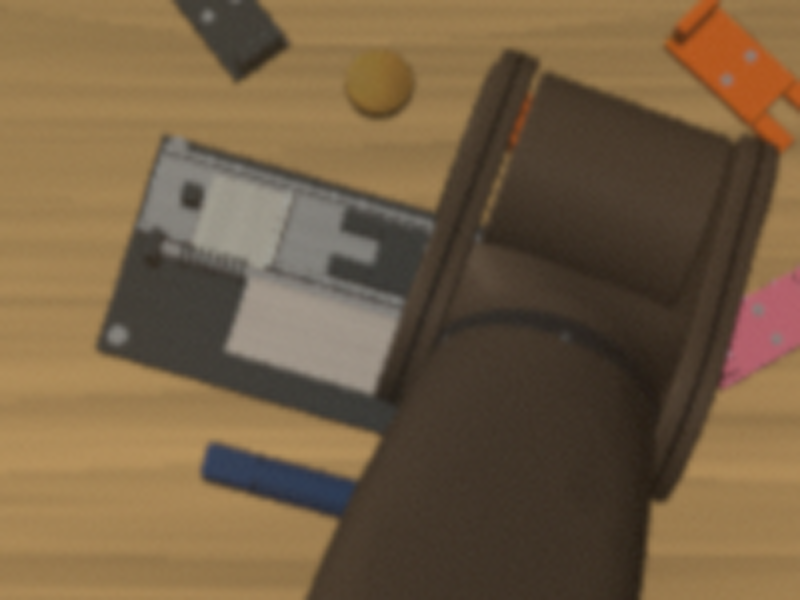

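```bash
python3 - <<'E'
from h import *
s=ctrl.get_state();R=Ro.from_quat(s["tcp_rot"]).as_matrix()
crop=lambda p:np.round((p-[230,140])*4)
for sb in(0,5,10):
  for d in (24,31.5,39):
    print(sb,d,*[crop(proj("side",s["eef_pos"]+R@np.array([sx*d,dy,-sb])/1e3)[0]) for sx in(-1,1) for dy in (11,)])
print(s["eef_pos"],R[:,2])
E
```

```text
0 24 [250. 490.] [360. 496.]
0 31.5 [233. 489.] [377. 497.]
0 39 [217. 488.] [395. 498.]
5 24 [250. 480.] [360. 486.]
5 31.5 [233. 479.] [377. 487.]
5 39 [216. 478.] [395. 488.]
10 24 [249. 470.] [360. 476.]
10 31.5 [232. 469.] [377. 477.]
10 39 [215. 468.] [394. 478.]
[ 0.54117119 -0.08969029  0.11013323] [-1.84190879e-04  4.01726648e-04 -9.99999902e-01]
```

```bash
python3 - <<'E'
from plant import ctrl
import cv2
a=ctrl.read_camera("side")[200:310,260:370,::-1];cv2.imwrite("pics/side2.png",cv2.resize(a,None,fx=5.4,fy=5.4,interpolation=cv2.INTER_CUBIC))
E
```

```text
(no output)
```

View pics/side2.png

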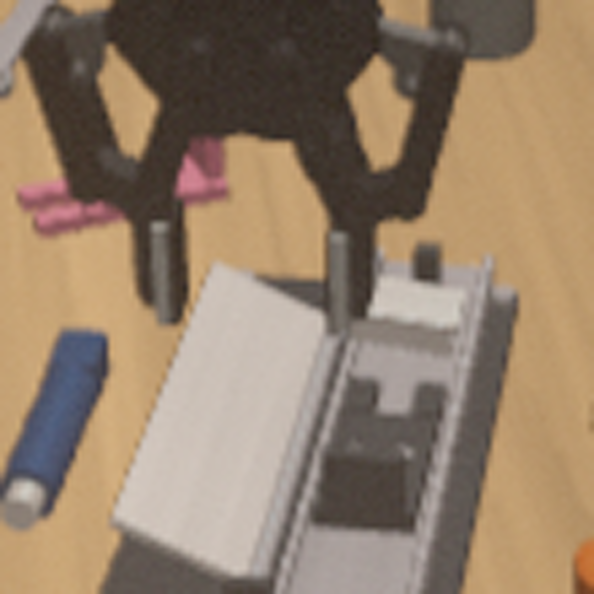

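```bash
python3 -c "
from h import *
plan(-134,31,55)"; python3 -m jog '[{"grip":0.43,"xyz":[0,0.004,0.03],"dr":[0,0,0]},{"grip":0.43,"xyz":[0,0.004,0.055],"dr":[0,0,0]},{"grip":0.43,"xyz":[0,0.004,0.055],"dr":[0,0,0]},{"grip":0.43,"xyz":[0,0.004,0.055],"dr":[0,0,0]}]'
python3 - <<'E'
from h import *
plan(-134,31,25)
import cv2
a=ctrl.read_camera("side")[200:310,260:370,::-1];cv2.imwrite("pics/side3.png",cv2.resize(a,None,fx=5.4,fy=5.4,interpolation=cv2.INTER_CUBIC))
E
```

```text
t 2.0833 holder mm [-125.9   30.7  110.5] F [1.2 0.6 0.9] open 0.5697334275914421
xyz [-0.0003  0.0081  0.0555] dr [-0.0002 -0.0006  0.0069]
time: 2.42
eef_pos: [0.5393, -0.0928, 0.0545]
tcp_rot: [0.991, -0.133, -0.001, -0.0]
contact_force: [-0.6, 0.0, 1.2]
opening: 0.571
t 2.4167 holder mm [-129.8   31.8   54.5] F [-0.1  0.6  1.2] open 0.5713280476309228
xyz [0.0008 0.0042 0.0295] dr [-0.0004  0.0026  0.0074]
```

View pics/side3.png

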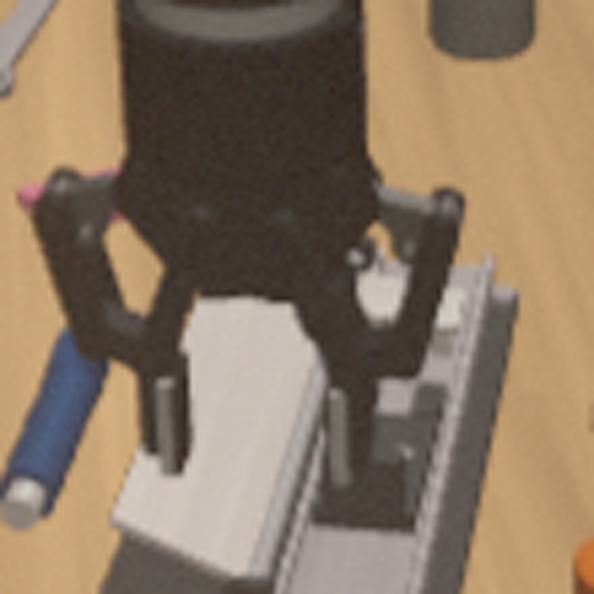

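```bash
python3 -m jog '[{"grip":0.43,"xyz":[0,0.002,0.008],"dr":[0,0,0]},{"grip":0.43,"xyz":[0,0.002,0.012],"dr":[0,0,0]},{"grip":0.43,"xyz":[0,0.002,0.016],"dr":[0,0,0]},{"grip":0.43,"xyz":[0,0.002,0.016],"dr":[0,0,0]}]';  python3 -m jog '[{"grip":0.43,"xyz":[0,0,0.004],"dr":[0,0,0]},{"grip":0.43,"xyz":[0,0,0.008],"dr":[0,0,0]},{"grip":0.43,"xyz":[0,0,0.012],"dr":[0,0,0]},{"grip":0.43,"xyz":[0,0,0.012],"dr":[0,0,0]},{"grip":0.43,"xyz":[0,0,0.012],"dr":[0,0,0]}]'
python3 - <<'E'
from h import *
plan(-134,31,25)
import cv2
a=ctrl.read_camera("side")[200:310,260:370,::-1];cv2.imwrite("pics/side4.png",cv2.resize(a,None,fx=5.4,fy=5.4,interpolation=cv2.INTER_CUBIC))
E
```

```text
time: 2.8
eef_pos: [0.5402, -0.0963, 0.0393]
tcp_rot: [0.991, -0.134, 0.0, 0.0]
contact_force: [0.3, 0.0, 4.3]
opening: 0.569
time: 3.22
eef_pos: [0.5394, -0.0962, 0.0277]
tcp_rot: [0.991, -0.134, -0.001, -0.0]
contact_force: [-4.1, 0.5, 7.5]
opening: 0.569
t 3.2167 holder mm [-133.    30.8   27.7] F [-0.6  4.1  7.5] open 0.5686211937432629
xyz [-0.0002  0.001   0.0027] dr [0.0001 0.0025 0.006 ]
```

View pics/side4.png

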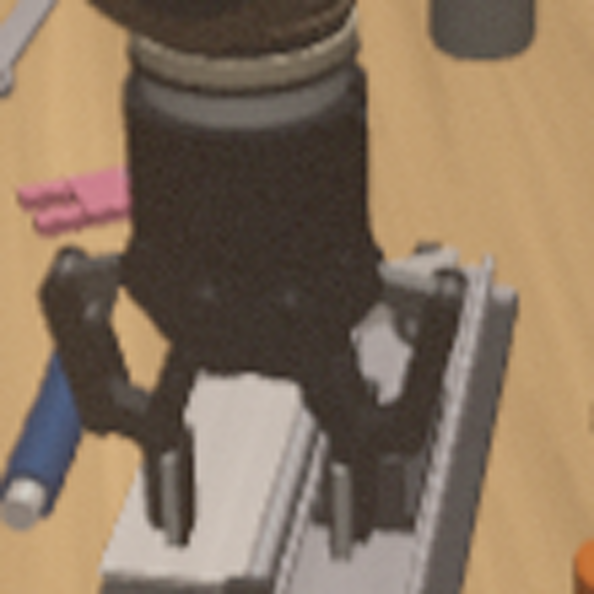

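```bash
python3 -m jog '[{"grip":0.43,"xyz":[0,0,0.002],"dr":[0,0,0]},{"grip":0.43,"xyz":[0,0,0.003],"dr":[0,0,0]},{"grip":0.43,"xyz":[0,-0.003,0.003],"dr":[0,0,0]},{"grip":0.43,"xyz":[0,-0.006,0.003],"dr":[0,0,0]},{"grip":0.43,"xyz":[0,-0.010,0.003],"dr":[0,0,0]},{"grip":0.43,"xyz":[0,-0.014,0.003],"dr":[0,0,0]},{"grip":0.43,"xyz":[0,-0.018,0.003],"dr":[0,0,0]},{"grip":0.43,"xyz":[0,-0.022,0.003],"dr":[0,0,0]},{"grip":0.43,"xyz":[0,-0.026,0.003],"dr":[0,0,0]},{"grip":0.43,"xyz":[0,-0.030,0.003],"dr":[0,0,0]}]'
python3 - <<'E'
from h import *
plan(-30,31,25)
import cv2
a=ctrl.read_camera("side")[190:300,260:370,::-1];cv2.imwrite("pics/side5.png",cv2.resize(a,None,fx=5.4,fy=5.4,interpolation=cv2.INTER_CUBIC))
a=ctrl.read_camera("top")[200:310,260:420,::-1];cv2.imwrite("pics/top5.png",cv2.resize(a,None,fx=5,fy=5,interpolation=cv2.INTER_CUBIC))
E
```

```text
time: 4.1
eef_pos: [0.5496, -0.0701, 0.0264]
tcp_rot: [0.991, -0.132, 0.002, 0.003]
contact_force: [-2.6, -7.0, 8.1]
opening: 0.57
t 4.1 holder mm [-105.1   28.1   26.4] F [-7.4  0.6  8.1] open 0.569948031725932
xyz [-0.0023 -0.0751  0.001 ] dr [ 0.0047 -0.0044  0.0083]
```

View pics/side5.png

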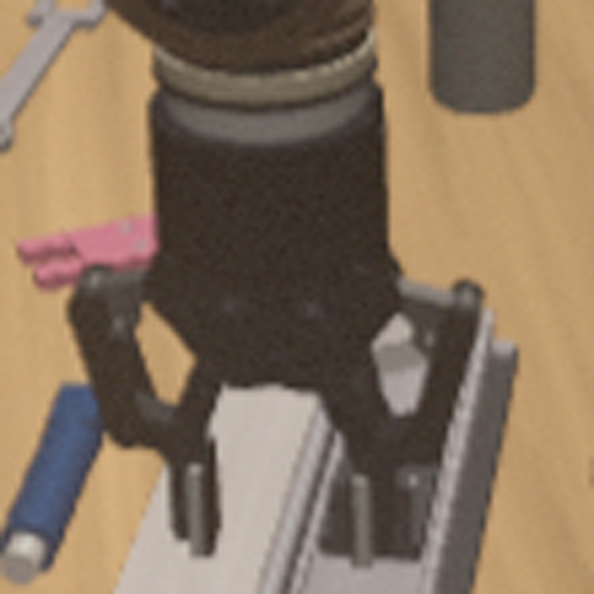

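View pics/top5.png

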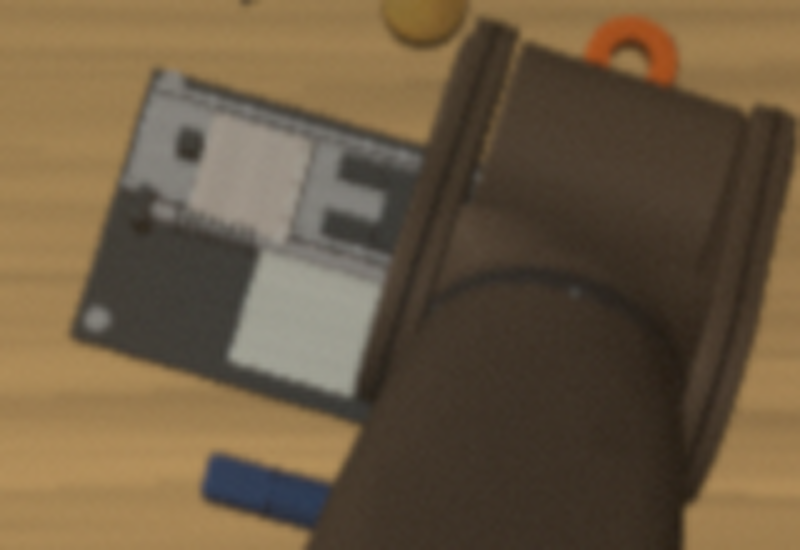

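```bash
python3 -m jog '[{"grip":0.43,"xyz":[-0.0005,-0.005,0.001],"dr":[0,0,0]},{"grip":0.43,"xyz":[-0.001,-0.010,0.001],"dr":[0,0,0]},{"grip":0.43,"xyz":[-0.001,-0.015,0.001],"dr":[0,0,0]},{"grip":0.43,"xyz":[-0.001,-0.020,0.001],"dr":[0,0,0]},{"grip":0.43,"xyz":[-0.002,-0.025,0.001],"dr":[0,0,0]},{"grip":0.43,"xyz":[-0.002,-0.030,0.001],"dr":[0,0,0]},{"grip":0.43,"xyz":[-0.002,-0.035,0.001],"dr":[0,0,0]},{"grip":0.43,"xyz":[-0.002,-0.040,0.001],"dr":[0,0,0]},{"grip":0.43,"xyz":[-0.002,-0.040,0.001],"dr":[0,0,0]}]'
python3 - <<'E'
from h import *
plan(-30,31,25)
import cv2
a=ctrl.read_camera("side")[180:290,260:370,::-1];cv2.imwrite("pics/side6.png",cv2.resize(a,None,fx=5.4,fy=5.4,interpolation=cv2.INTER_CUBIC))
a=ctrl.read_camera("top")[200:310,260:420,::-1];cv2.imwrite("pics/top6.png",cv2.resize(a,None,fx=5,fy=5,interpolation=cv2.INTER_CUBIC))
plan(-30,31,25)
E
```

```text
time: 4.95
eef_pos: [0.5595, -0.0306, 0.026]
tcp_rot: [0.991, -0.132, 0.003, 0.002]
contact_force: [-0.5, -6.2, 7.7]
opening: 0.57
t 4.95 holder mm [-64.4  29.2  26. ] F [-6.1 -1.2  7.7] open 0.5703356898169578
xyz [-0.0016 -0.0344  0.0009] dr [ 0.0037 -0.0072  0.0082]
t 5.05 holder mm [-64.4  29.2  26. ] F [-5.3 -0.6  8.2] open 0.5736062705584068
xyz [-0.0016 -0.0344  0.0009] dr [ 0.0031 -0.0072  0.0078]
```

View pics/side6.png

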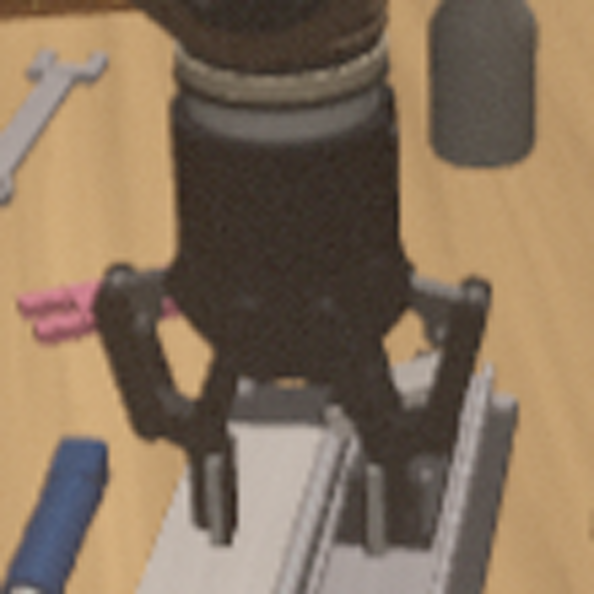

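View pics/top6.png

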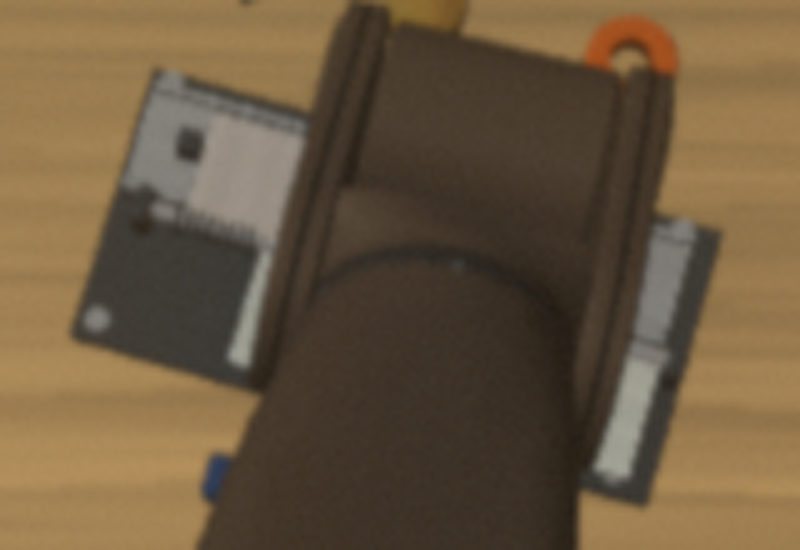

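```bash
python3 -m jog '[{"grip":0.43,"xyz":[-0.0005,-0.004,0.001],"dr":[0,0,0]},{"grip":0.43,"xyz":[-0.001,-0.008,0.001],"dr":[0,0,0]},{"grip":0.43,"xyz":[-0.001,-0.012,0.001],"dr":[0,0,0]},{"grip":0.43,"xyz":[-0.001,-0.016,0.001],"dr":[0,0,0]},{"grip":0.43,"xyz":[-0.001,-0.020,0.001],"dr":[0,0,0]},{"grip":0.43,"xyz":[-0.001,-0.024,0.001],"dr":[0,0,0]},{"grip":0.43,"xyz":[-0.001,-0.028,0.001],"dr":[0,0,0]},{"grip":0.43,"xyz":[-0.001,-0.028,0.001],"dr":[0,0,0]}]'
python3 -m jog '[{"grip":0.43,"xyz":[0,-0.002,0],"dr":[0,0,0]},{"grip":0.43,"xyz":[0,-0.003,0],"dr":[0,0,0]},{"grip":0.43,"xyz":[0,-0.003,0],"dr":[0,0,0]}]'
python3 -c "
from h import *
plan(-30,31,25)"
```

```text
time: 5.72
eef_pos: [0.5665, -0.0038, 0.0254]
tcp_rot: [0.991, -0.133, 0.004, 0.002]
contact_force: [-0.6, -7.4, 9.9]
opening: 0.57
time: 5.97
eef_pos: [0.5672, -0.0015, 0.0255]
tcp_rot: [0.991, -0.132, 0.004, 0.003]
contact_force: [-0.4, -7.9, 9.3]
opening: 0.575
t 5.9667 holder mm [-34.3  29.7  25.5] F [-7.7 -1.8  9.3] open 0.5745022005327383
xyz [-0.0013 -0.0043  0.0004] dr [ 0.0046 -0.0084  0.0081]
```

Continue in small steps, watching for the force rise at the pin.

```bash
for i in 1; do python3 -m jog '[{"grip":0.43,"xyz":[0,-0.001,0],"dr":[0,0,0]},{"grip":0.43,"xyz":[0,-0.002,0],"dr":[0,0,0]},{"grip":0.43,"xyz":[0,-0.002,0],"dr":[0,0,0]}]'; python3 -m jog '[{"grip":0.43,"xyz":[0,-0.001,0],"dr":[0,0,0]},{"grip":0.43,"xyz":[0,-0.002,0],"dr":[0,0,0]},{"grip":0.43,"xyz":[0,-0.002,0],"dr":[0,0,0]}]'; done
python3 - <<'E'
from h import *
plan(-30,31,25)
import cv2
a=ctrl.read_camera("side")[170:280,260:370,::-1];cv2.imwrite("pics/side7.png",cv2.resize(a,None,fx=5.4,fy=5.4,interpolation=cv2.INTER_CUBIC))
E
```

```text
time: 6.22
eef_pos: [0.5677, 0.0003, 0.0255]
tcp_rot: [0.991, -0.133, 0.004, 0.003]
contact_force: [-1.1, -9.0, 10.1]
opening: 0.569
time: 6.47
eef_pos: [0.5682, 0.0022, 0.0254]
tcp_rot: [0.991, -0.133, 0.004, 0.003]
contact_force: [-0.8, -9.1, 10.1]
opening: 0.568
t 6.4667 holder mm [-30.4  29.7  25.4] F [-9.  -1.7 10.1] open 0.5679387481994669
xyz [-0.0013 -0.0004  0.0004] dr [ 0.0047 -0.0083  0.0078]
```

View pics/side7.png

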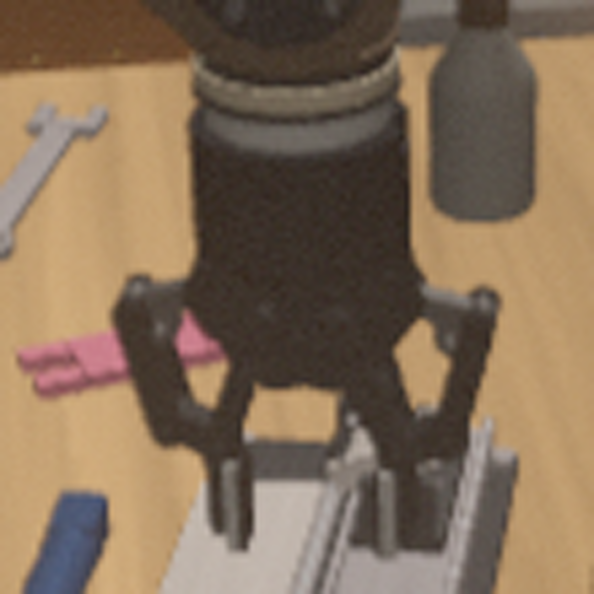

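```bash
python3 -m jog '[{"grip":0.43,"xyz":[0,-0.001,0],"dr":[0,0,0]},{"grip":0.43,"xyz":[0,-0.002,0],"dr":[0,0,0]},{"grip":0.43,"xyz":[0,-0.002,0],"dr":[0,0,0]}]'; python3 -m jog '[{"grip":0.43,"xyz":[0,-0.001,0],"dr":[0,0,0]},{"grip":0.43,"xyz":[0,-0.002,0],"dr":[0,0,0]},{"grip":0.43,"xyz":[0,-0.002,0],"dr":[0,0,0]}]'
python3 -c "
from h import *
plan(-30,31,25)"
```

```text
time: 6.77
eef_pos: [0.5687, 0.0041, 0.0254]
tcp_rot: [0.991, -0.133, 0.004, 0.003]
contact_force: [-0.9, -10.8, 10.1]
opening: 0.573
time: 7.02
eef_pos: [0.5692, 0.0061, 0.0254]
tcp_rot: [0.991, -0.133, 0.004, 0.003]
contact_force: [-0.5, -9.1, 10.0]
opening: 0.574
t 7.0167 holder mm [-26.5  29.7  25.4] F [-8.9 -1.9 10. ] open 0.573806856467482
xyz [-0.0013  0.0035  0.0004] dr [ 0.0048 -0.0083  0.0079]
```

```bash
python3 -m jog '[{"grip":0.43,"xyz":[0,-0.001,0],"dr":[0,0,0]},{"grip":0.43,"xyz":[0,-0.002,0],"dr":[0,0,0]},{"grip":0.43,"xyz":[0,-0.002,0],"dr":[0,0,0]}]'; python3 -m jog '[{"grip":0.43,"xyz":[0,-0.001,0],"dr":[0,0,0]},{"grip":0.43,"xyz":[0,-0.002,0],"dr":[0,0,0]},{"grip":0.43,"xyz":[0,-0.002,0],"dr":[0,0,0]}]'
python3 - <<'E'
from h import *
plan(-30,31,25)
import cv2
a=ctrl.read_camera("side")[170:280,260:370,::-1];cv2.imwrite("pics/side8.png",cv2.resize(a,None,fx=5.4,fy=5.4,interpolation=cv2.INTER_CUBIC))
a=ctrl.read_camera("top")[200:310,260:420,::-1];cv2.imwrite("pics/top8.png",cv2.resize(a,None,fx=5,fy=5,interpolation=cv2.INTER_CUBIC))
E
```

```text
time: 7.27
eef_pos: [0.5694, 0.0065, 0.0255]
tcp_rot: [0.991, -0.132, 0.003, 0.004]
contact_force: [-2.8, -14.9, 10.6]
opening: 0.568
time: 7.52
eef_pos: [0.5694, 0.0066, 0.0255]
tcp_rot: [0.991, -0.132, 0.003, 0.006]
contact_force: [-4.8, -21.2, 12.3]
opening: 0.568
t 7.5167 holder mm [-25.9  29.7  25.5] F [-21.7  -1.1  12.3] open 0.5675624830665597
xyz [-0.0013  0.0041  0.0006] dr [ 0.0109 -0.0068  0.0081]
```

View pics/side8.png

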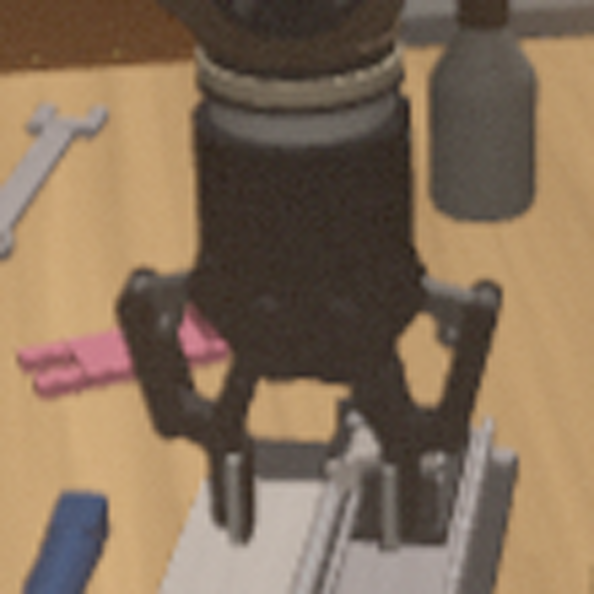

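View pics/top8.png

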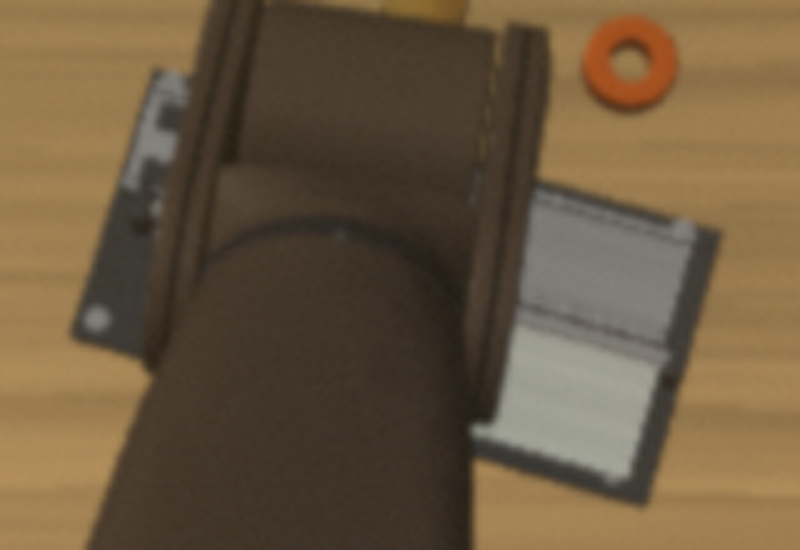

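```bash
python3 -m jog '[{"grip":0.43,"xyz":[0,0.004,0],"dr":[0,0,0]},{"grip":0.43,"xyz":[0,0.009,0],"dr":[0,0,0]},{"grip":0.43,"xyz":[0,0.009,0],"dr":[0,0,0]},{"grip":0.43,"xyz":[0,0.009,-0.01],"dr":[0,0,0]},{"grip":0.43,"xyz":[0,0.009,-0.02],"dr":[0,0,0]},{"grip":0.43,"xyz":[0,0.009,-0.05],"dr":[0,0,0]},{"grip":0.43,"xyz":[0,0.009,-0.09],"dr":[0,0,0]},{"grip":0.43,"xyz":[-0.04,0.009,-0.13],"dr":[0,0,0]},{"grip":0.43,"xyz":[-0.08,0.009,-0.16],"dr":[0,0,0]},{"grip":0.43,"xyz":[-0.12,0.009,-0.19],"dr":[0,0,0]},{"grip":0.43,"xyz":[-0.12,0.009,-0.19],"dr":[0,0,0]},{"grip":0.43,"xyz":[-0.12,0.009,-0.19],"dr":[0,0,0]}]'
python3 - <<'E'
from h import *
plan(-30,31,25)
import cv2
a=ctrl.read_camera("side")[225:335,260:370,::-1];cv2.imwrite("pics/side9.png",cv2.resize(a,None,fx=5.4,fy=5.4,interpolation=cv2.INTER_CUBIC))
a=ctrl.read_camera("top");cv2.imwrite("pics/top9f.png",a[:,:,::-1]);a=a[200:310,260:420,::-1];cv2.imwrite("pics/top9.png",cv2.resize(a,None,fx=5,fy=5,interpolation=cv2.INTER_CUBIC))
E
```

```text
time: 8.62
eef_pos: [0.4469, 0.0378, 0.2163]
tcp_rot: [0.991, -0.133, 0.003, -0.0]
contact_force: [0.6, -0.2, 1.0]
opening: 0.569
t 8.6167 holder mm [-29.  156.1 216.3] F [-0.1 -0.7  1. ] open 0.5691662196256498
xyz [0.1241 0.0021 0.1919] dr [-0.0008 -0.0052  0.0075]
```

View pics/side9.png

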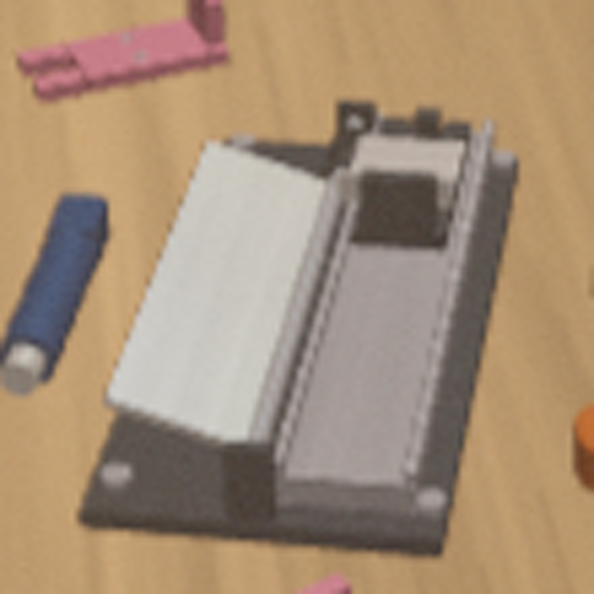

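View pics/top9.png

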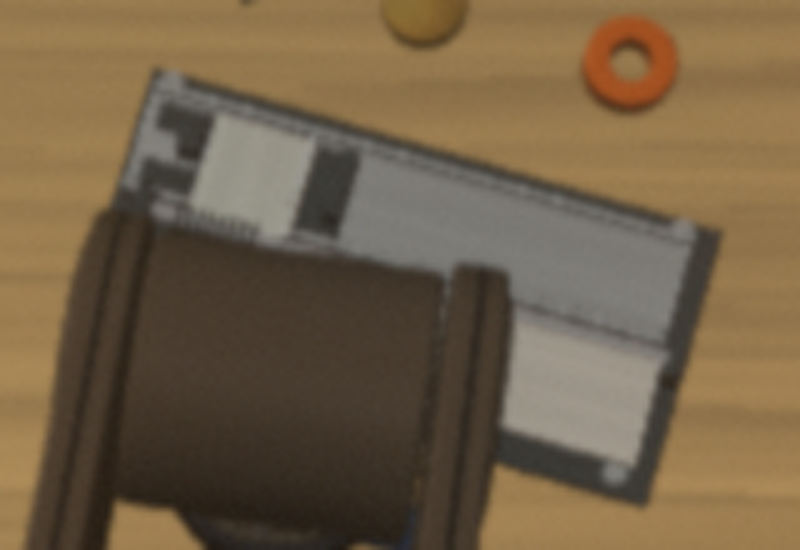

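```bash
python3 - <<'E'
from h import *
hp=[.60364602,.02643998,1.29312251];R=Ro.from_euler("z",hp[2]).as_matrix()
for uv,z in(((358,152),.028),((340,238),.028),((160,106),.028),((141,187),.028)):
    print(uv,np.round(R.T@(back("top",np.array(uv)/5+[260,200],z)-[hp[0],hp[1],0])*1e3,1))
hs=[.60650639,.02032769,1.30095964];R=Ro.from_euler("z",hs[2]).as_matrix()
for uv in((352,241),(447,246)):
    print(uv,np.round(R.T@(back("side",np.array(uv)/5.4+[260,225],.02)-[hs[0],hs[1],0])*1e3,1))
E
```

```text
(358, 152) [-16.  -17.9  28. ]
(340, 238) [-19.1  19.2  28. ]
(160, 106) [ 68.3 -13.5  28. ]
(141, 187) [65.8 21.8 28. ]
(352, 241) [-10.2  20.3  20. ]
(447, 246) [ -9.6 -15.4  20. ]
```

View pics/top9f.png

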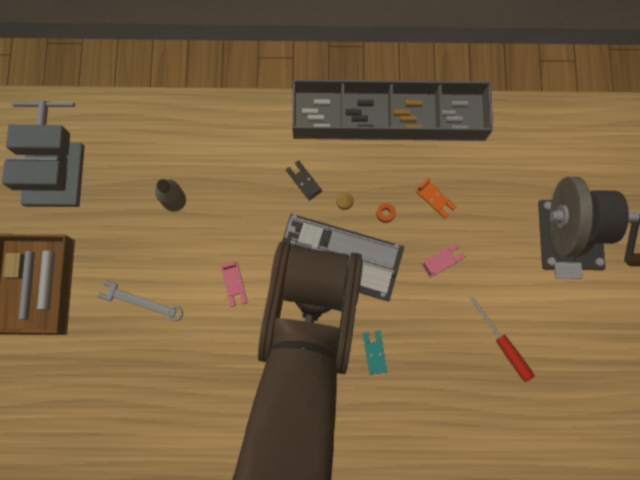

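```bash
python3 -c "
from plant import ctrl
s=ctrl.get_state();print(s['time'],s['contact_force'],s['dq'].round(3));print(ctrl.sign_off())"
```

```text
8.7167 [ 0.71694291  0.24750879 -0.61240194] [-0.01   0.066 -0.004 -0.    -0.009  0.   ]
the job is handed in; nothing more can be done
None
```

The cleat is loaded in the holder: it sits home against the pin with the spring flap shut on its plate. I handed the job in at about 8.7 s.

I pressed the thumb plate down with one fingertip (8–10 N) to hold the flap open. With the other I pushed the cleat by its heel about 92 mm along the track until it stopped. At the stop the tool no longer advanced and the push force rose to about 22 N. I then backed the finger off the heel, raised the hand so the flap closed, and moved clear.

**Last checks:**
- **Position (top camera):** the cleat's rear edge is at about holder x −17.5 mm (expected −18). Its claw tips are at about 67 mm (expected 68), one on each side of the pin.
- **Flap (side camera):** the last picture shows the flap resting on the plate and the heel standing outside it.
- **Contact:** the force on the tool is about zero, so the robot is touching nothing.
- **Other objects:** the other things look unmoved in the top picture. The arm hid the frame tip there, but the side picture shows it lying beside the holder as before.

**One disagreement:** the side camera alone put the heel at about x −10 mm. I put this down to an offset in that camera's estimate of where the holder is. It was already about 6 mm off the top camera's before I moved anything, and both cameras agree on how far the cleat travelled to within about 2 mm.

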